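Isolate and drain the pressure-test header

TASK

The pressure test is over: with a fingertip, push the lever of the supply valve (its pipe turns down into the bench) round until that valve is fully closed, and only then push the lever of the drain valve (its pipe ends in a spout over the grey tray) round until it is fully open. Push the levers, do not grip them between the fingers. Leave the valve of the part under test as it is and do not move any of the loose fittings and tools on the bench.

Things in the scene. Friction and masses are not known exactly. Their poses are not given: they have to be found in the camera images.
- header: Test header: level galvanised pipe (52 mm at its tees, 560 mm long, axis 60 mm up) clamped to the bench; three branches 170 mm apart run from it along its -x (to the robot), in any order. Gauge at its -y end, up to 165 mm high. Origin: on the bench under the middle of the pipe axis, 110 mm behind (+x) the line of the valve stems. y along the pipe to the robot's left, x away from the robot.
- supply_lever (a joint): Lever of the supply valve on its upright stem; rad, counterclockwise from above. 0 = fully closed: square across its pipe, pointing along header +y. 1.571 = fully open: in line with its pipe, pointing along header -x (to the robot). Solid stops at both. Stays where left; stiff: about 0.6 N m (7 N at 85 mm), 0.8 N m at 0.6 rad/s. Starts open or partly open, at 0.95 to 1.57.
- supply_pivot (a point): Supply valve: brass ball valve on the branch whose pipe turns down through an elbow into a round flange on the bench. Pipe under its lever reaches up to 89 mm above the bench. Point on its lever's turning axis, level with the middle of the grip sleeve (118 mm above the bench); fixed.
- supply_grip (a point): Point on the supply lever's black sleeve, 85 mm from the turning axis, mid-width and mid-height; moves with it. Sleeve: straight, radial, level, from 31 to 119 mm from the axis, 22 mm wide, 14 mm high (111 to 125 mm above the bench). All three levers are alike: cranked steel strip, black sleeve; only the stem's nut (within 10 mm of the axis, top at 118 mm) adjoins.
- drain_lever (a joint): Lever of the drain valve on its upright stem; rad, counterclockwise from above. 0 = fully closed: square across its pipe, pointing along header +y. 1.571 = fully open: in line with its pipe, pointing along header -x (to the robot). Solid stops at both. Stays where left; stiff: about 0.6 N m (7 N at 85 mm), 0.8 N m at 0.6 rad/s. Starts closed, at 0 to 0.12.
- drain_pivot (a point): Drain valve: brass ball valve on the branch that ends in a bent open spout over a shallow grey catch tray. Pipe under its lever reaches up to 87 mm above the bench. Point on its lever's turning axis, level with the middle of the grip sleeve (118 mm above the bench); fixed.
- drain_grip (a point): Point on the drain lever's black sleeve, 85 mm from the turning axis, mid-width and mid-height; moves with it. Sleeve: straight, radial, level, from 31 to 119 mm from the axis, 22 mm wide, 14 mm high (111 to 125 mm above the bench). All three levers are alike: cranked steel strip, black sleeve; only the stem's nut (within 10 mm of the axis, top at 118 mm) adjoins.
- test_lever (a joint): Lever of the test valve on its upright stem; rad, counterclockwise from above. 0 = fully closed: square across its pipe, pointing along header +y. 1.571 = fully open: in line with its pipe, pointing along header -x (to the robot). Solid stops at both. Stays where left; stiff: about 0.6 N m (7 N at 85 mm), 0.8 N m at 0.6 rad/s. Starts open, at 1.30 to 1.57; to be left as it is.
- test_pivot (a point): Test valve: brass ball valve on the branch that carries the part under test, a big dark grey iron reducer closed with a square-headed plug (84 mm across, up to 102 mm above the bench, starting 70 mm from the stem). To be left alone. Point on its lever's turning axis, level with the middle of the grip sleeve (118 mm above the bench); fixed.
- test_grip (a point): Point on the test lever's black sleeve, 85 mm from the turning axis, mid-width and mid-height; moves with it. Sleeve: straight, radial, level, from 31 to 119 mm from the axis, 22 mm wide, 14 mm high (111 to 125 mm above the bench). All three levers are alike: cranked steel strip, black sleeve; only the stem's nut (within 10 mm of the axis, top at 118 mm) adjoins.
- coupling: Loose steel pipe coupling standing on end, 50 mm across, 50 mm high, between two of the branches. Origin: centre of its underside.
- elbow: Loose steel pipe elbow, 42 mm across, 55 mm high, 55 mm long, between two of the branches. Origin: centre of the underside of its standing end.
- tape_roll: Loose roll of white thread tape lying flat, 58 mm across, 19 mm high, left of the branches. Origin: centre of its underside.
- sealant_tin: Loose tin of thread sealant, 60 mm across, 75 mm high, standing right of the branches. Origin: centre of its underside.
- tape_measure: Loose black and yellow-green tape measure standing between the outlets of two branches, 32 x 72 x 66 mm high. Origin: centre of its underside.
- reducer: Loose black iron reducer standing wide end down, 72 mm across, 72 mm high, right of the branch outlets. Origin: centre of its underside.
- wrench: Loose wrench lying flat left of the branch outlets, 200 mm long, under 20 mm high. Origin: near its middle, on the bench.

How it is judged:
On the way, in this order (a step that is already met when the one before it is completed fails the run):
1. the supply valve is fully closed while the drain valve is still closed (value of joint supply_lever below 0.09 rad and value of joint drain_lever below 0.3 rad), for 0.2 s.
2. the drain valve is fully open (value of joint drain_lever above 1.48 rad), for 0.2 s.
At the end, for the whole second after the job is handed in: The supply lever is within 0.09 rad (5 degrees) of its closed stop, the drain lever within 0.09 rad of its open stop, the test valve's lever within 15 mm (at its grip point) of where it stood, all levers at rest (value of joint supply_lever below 0.09 rad and value of joint drain_lever above 1.48 rad and value of joint test_lever above 1.2 rad and distance of test_grip from where it was at the start of the episode below 0.015 m and velocity of joint supply_lever between -0.05 and 0.05 rad/s and velocity of joint drain_lever between -0.05 and 0.05 rad/s and velocity of joint test_lever between -0.05 and 0.05 rad/s); the robot touches nothing.
It fails at once if the drain valve is opened (beyond 0.3 rad) while the supply valve is not closed (above 0.15 rad) (value of joint drain_lever above 0.3 rad and value of joint supply_lever above 0.15 rad).
It fails at once if the test valve's lever is moved (more than 15 mm at its grip point) (distance of test_grip from where it was at the start of the episode above 0.015 m).
It fails at once if a lever is gripped: its sleeve squeezed from both sides between the fingers (contact force between each of supply_lever_c0, supply_lever_c1 and the fingers above 2 N or contact force between each of drain_lever_c0, drain_lever_c1 and the fingers above 2 N or contact force between each of test_lever_c0, test_lever_c1 and the fingers above 2 N).
It fails at once if a loose fitting or tool is lifted, carried or pushed away (moved more than 20 mm) or tipped over (distance of any of coupling, elbow, tape_roll, sealant_tin, tape_measure, reducer, wrench from where it was at the start of the episode above 0.02 m or angle between any of coupling, elbow, tape_roll, sealant_tin, tape_measure, reducer, wrench's own z axis and vertical above 0.4 rad).
It also fails if it takes over 51 s, if anything falls off the work surface, if the arm or the gripper's body presses on something with over 40 N, if the wrist force passes 120 N, or if a joint passes its speed limit or range.

ROBOT

A 6-joint arm with a two-finger parallel gripper is mounted at the origin on the work surface. World frame = base frame: x ahead of the robot, y to its left, z up, the work surface at z = 0. Lengths are in m, angles in rad, forces in N, time in s.
With the tool pointing down it reaches from about 0.35 to 1 m from the base axis. Payload 7.1 kg.
Tool frame: the origin (TCP) lies at the very end of the fingers, on their centre line; the grasp point (between the pads) lies 19 mm behind it; z points along the fingers, y is the line along which they close (so a half turn about z gives the same grasp; the last joint's range is limited). The gripper opens to 85 mm and grips with 20 to 120 N. Pads are 22 mm wide; open, the fingers measure 114 mm over their backs; the gripper's body (76 mm by 85 mm) begins 54 mm behind the grasp point. The pads swing forward as they close: fully open they stand 13 mm farther back than shut.
Start: joints at [-1.261, 0.423, 1.63, -0, 1.089, -0.019], TCP at [0.202, -0.591, 0.209] pointing down, gripper open.
Joint ranges: [-3, 3], [-0.9, 2.11], [0.09, 2.58], [-1.31, 4.45], [0.11, 2.69], [-2.54, 2.54]. Speed limits (rad/s): [2.39, 2.39, 3.01, 3.14, 3.14, 3.14].

INTERFACE

Orientations are given as a 3x3 rotation matrix whose columns are the frame's x, y, z axes.
In Python, from workcell import arm, grab_frame, camera_params gives the robot as it stands.
- The arm moves only by the tool step_arm, never from a script. Its argument "series" is text: rows parted by semicolons, each of 7 numbers parted by spaces: the closure, from 0 (fully open) to 1 (shut), then the shift along the tool's x, y, z in cm, then the turn, a rotation vector about the tool's x, y, z in rad. A call has 1 to 10 rows; each row shifts and turns the commanded pose from where the row before left it, along the tool's axes as they then stand; what a row does not reach is not made up. A row lasts 1/12 s, in which the tool goes at most 41.7 mm and 7.16 degrees, less where a joint would pass 70% of its speed; a pose out of reach is approached as far as the arm can. A call is refused whole if a number of a shift passes 4.17 or a number of a turn 0.125, either way. A call with a gripper value outside its range is refused whole. The fingers move at their own pace and stop on an object; "force" is the grip in N (left out, the last holds). Time passes only in rows, so rows that do not move let the fingers close. It gives the time, the measured TCP pose, the force, the opening and the grip force at its end, in the units of the state.
- arm.get_obs(): the state, without advancing time (a new reading comes with each control period).
- grab_frame(name): name is "scene" or "top"; returns the picture (400x640x3 uint8, red, green, blue); there is no depth.
- camera_params(name): a dict with "fx", "fy", "cx", "cy" (pixels), "pose" (4x4, takes a point from camera to world coordinates). Camera axes: x right, y up, looking along -z (the intrinsics and any distortion apply to the point x, -y, -z); pixel columns grow to the right and rows downward; lengths in m; the calibration is good to about 2 mm. A picture is of the moment at which its call begins. camera_params takes no time and is no camera call.
- arm.hand_in(): hands the job in; it is judged then, once.
The state is a dict: "time_s": time; "joint_pos": joint angles; "dq": joint speeds; "tau": joint torques, N m; "tcp_pos": TCP position; "ee_rot": TCP orientation; "contact_force": force on the tool from outside, world axes, zero at the start; "ft_torque": the same for the moment, N m; "grip_width": finger opening in m; "gripper_force": force on a finger pad.
Only numpy, scipy, OpenCV 4.12 (cv2) and the standard library are available. Lean on these libraries where they do the work, as an engineer would, in place of code of your own. Each camera call takes 0.05 s, during which the arm holds its last target. There are 200 camera calls.

## Working session

There is one attempt and no reset: what is moved stays moved. The work goes in short steps, Python scripts to look and compute and a tool call to move; the robot and the scene stay as the last step left them, time stands still between calls to the robot, and variables do not carry over. Pictures are saved under pics/ and viewed, at most 10 in all, crops included, and the job is handed in when it is done.

Besides the shell and the picture viewer there is one more tool, called after "Request:" by a JSON object that holds its "method" and its "body", one argument or row to a line. step_arm: Moves the arm, as the interface text tells. Its arguments: {"type":"object","properties":{"series":{"type":"string"},"force":{"type":"number"}},"required":["series"]}

```bash
mkdir -p pics
python3 - <<'E'
from workcell import arm, grab_frame, camera_params
import cv2,numpy as np
for n in("scene","top"):
    im=grab_frame(n); cv2.imwrite(f"pics/{n}0.png",im[:,:,::-1]); p=camera_params(n); print(n,p)
o=arm.get_obs(); print(o["time_s"],o["tcp_pos"],np.round(o["ee_rot"],3),o["grip_width"])
E
```

```text
scene {'fx': 482.1307212438368, 'fy': 482.1307212438368, 'cx': 320.7996025119419, 'cy': 196.6730180515989, 'pose': array([[ 0.55025708, -0.55002541,  0.62824294,  1.27880529],
       [ 0.8349503 ,  0.37025508, -0.40714761, -0.46977052],
       [-0.00866861,  0.74858749,  0.66297936,  0.85306149],
       [ 0.        ,  0.        ,  0.        ,  1.        ]])}
top {'fx': 467.8771080319146, 'fy': 467.8771080319146, 'cx': 318.91695947559805, 'cy': 200.27664081007055, 'pose': array([[ 0.08204079,  0.97316738, -0.21497573,  0.2880233 ],
       [-0.99662582,  0.08065188, -0.01523983, -0.02352573],
       [ 0.00250729,  0.21550065,  0.97650048,  1.33107845],
       [ 0.        ,  0.        ,  0.        ,  1.        ]])}
0.1 [ 0.20169018 -0.59098399  0.20850237] [[ 0.946  0.323 -0.   ]
 [ 0.323 -0.946  0.001]
 [ 0.    -0.001 -1.   ]] 0.08550119686453968
```

View pics/scene0.png

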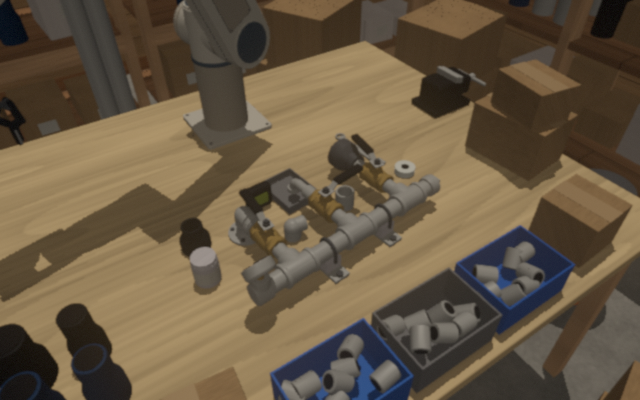

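View pics/top0.png

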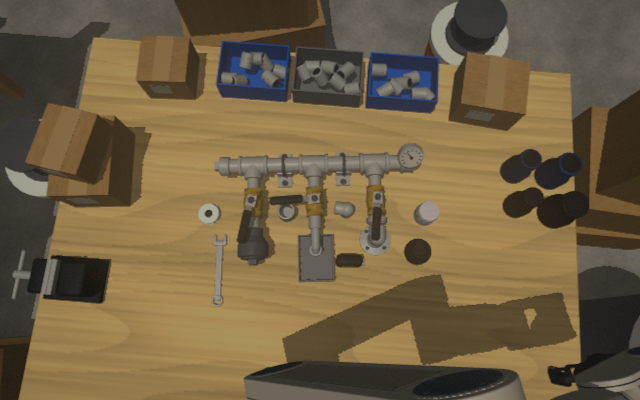

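```bash
cat > h.py <<'E'
import numpy as np
from workcell import camera_params
def ray(n,u,v,z):
    p=camera_params(n);T=p["pose"];d=T[:3,:3]@np.array([(u-p["cx"])/p["fx"],-(v-p["cy"])/p["fy"],-1]);o=T[:3,3]
    return o+d*(z-o[2])/d[2]
E
python3 - <<'E'
import cv2
a=cv2.imread("pics/top0.png")[140:290,200:400]
cv2.imwrite("pics/crop.png",cv2.resize(a,None,fx=4,fy=4,interpolation=cv2.INTER_CUBIC))
E
```

```text
(no output)
```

View pics/crop.png

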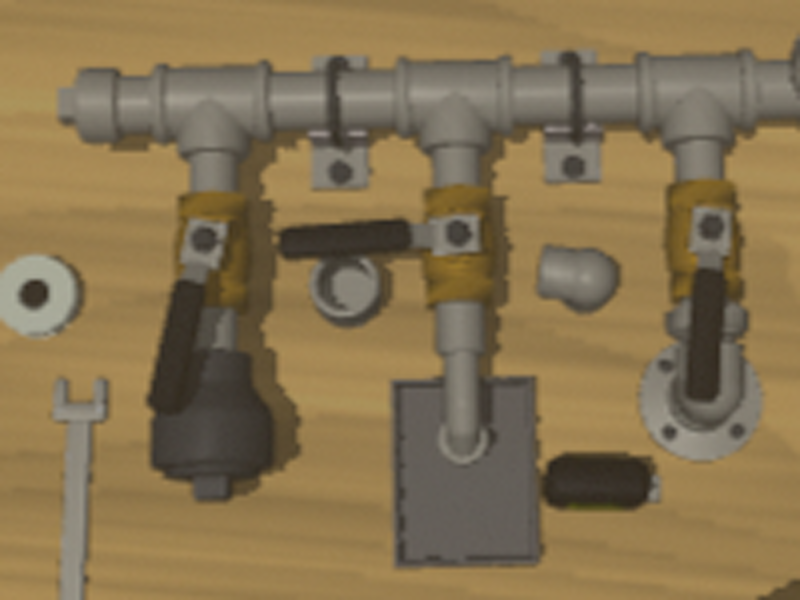

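The crop (4x, offset 200,140) shows the test valve on the left (nut 204,238), the drain valve in the middle (nut 457,233, lever to +y) and the supply valve on the right (nut 711,227, lever toward the robot).

Run:
```python
from h import *
np.set_printoptions(precision=4,suppress=True)
f=lambda x,y,z: ray("top",200+(x+.5)/4-.5,140+(y+.5)/4-.5,z)[:2]
P={k:f(*c,.118) for k,c in dict(test=(204,238),drain=(457,233),supply=(711,227)).items()}
E={k:f(*c,.122) for k,c in dict(test=(167,410),drain=(283,243),supply=(702,400)).items()}
ax=P["test"]-P["supply"]; yaw=np.arctan2(-ax[0],ax[1])
print("yaw",yaw,np.linalg.norm(ax))
h=f(90,105,.06)-f(780,88,.06);print("hdr yaw",np.arctan2(-h[0],h[1]))
for k in P:
    d=E[k]-P[k]; print(k,P[k],E[k],np.linalg.norm(d),"ang",np.arctan2(-d[0],d[1])-yaw)
```

```text
yaw 0.10494341329522508 0.33699225834266217
hdr yaw 0.10856685345337944
test [0.5432 0.1764] [0.4268 0.1867] 0.11688481502688142 ang 1.377728788576479
drain [0.5605 0.0093] [0.5433 0.1233] 0.11528906789432274 ang 0.044464545477172934
supply [ 0.5785 -0.1587] [ 0.4619 -0.1588] 0.11662980971547827 ang 1.4666265284582778
```

Request:
{"method": "step_arm", "body": {
  "series": "1 0 0 0 0 0 0.11; 1 0 0 0 0 0 0.11; 1 0 0 0 0 0 0.11; 1 2.4 -3 0 0 0 0; 1 2.4 -3 0 0 0 0; 1 2.4 -3 0 0 0 0; 1 2.4 -3 0 0 0 0; 1 2.4 -3 0 0 0 0; 1 2.4 -3 0 0 0 0; 1 2.4 -3 0 0 0 0",
  "force": 40
}}

```text
time_s: 0.93
tcp_pos: [0.3707, -0.3799, 0.209]
ee_rot: [[1.0, -0.001, -0.0], [-0.001, -1.0, 0.0], [-0.0, -0.0, -1.0]]
contact_force: [0.0, -0.4, 0.4]
grip_width: -0.0003
gripper_force: 0.0
```

Request:
{"method": "step_arm", "body": {
  "series": "1 2.5 -3.2 0 0 0 0; 1 2.5 -3.2 0 0 0 0; 1 2.5 -3.2 0 0 0 0; 1 2.6 -3.2 0 0 0 0; 1 2.6 -3.2 0 0 0 0; 1 0 0 2.7 0 0 0; 1 0 0 2.7 0 0 0; 1 0 0 2.7 0 0 0; 1 0 0 2.6 0 0 0; 1 0 0 0 0 0 0"
}}

```text
time_s: 1.77
tcp_pos: [0.4939, -0.22, 0.0976]
ee_rot: [[1.0, -0.001, -0.008], [-0.001, -1.0, 0.004], [-0.008, -0.004, -1.0]]
contact_force: [-1.8, -0.7, -0.2]
grip_width: 0.0003
gripper_force: 0.0
```

Run:
```python
from workcell import arm,grab_frame
import cv2,numpy as np
o=arm.get_obs();print(o["tcp_pos"],o["contact_force"])
a=[cv2.resize(grab_frame("top")[130:280,220:430,::-1],(630,450)),]
b=cv2.resize(grab_frame("scene")[120:300,180:450,::-1],(630,420))
cv2.imwrite("pics/p1.png",cv2.resize(np.vstack([a[0],b]),(435,600)))
t=arm.get_obs()["tcp_pos"]
yw=.107;Hx=np.array([np.cos(yw),np.sin(yw)]);Hy=np.array([-Hx[1],Hx[0]])
def path(P,ths,off,r):
    out=[]
    for th in ths:
        u=np.cos(th)*Hy-np.sin(th)*Hx; n=-np.sin(th)*Hy-np.cos(th)*Hx
        out.append(P+r*u+off*n)
    return np.array(out)
p=path([.5785,-.1587],np.linspace(1.467,-.08,27),.024,.08)
q=np.vstack([t[:2],p]); print("targets",np.round(p[[0,-1]],4)); d=np.diff(q,axis=0)*100; print(np.round(np.c_[d[:,0],-d[:,1]],2).tolist())
p=path([.5605,.0093],np.linspace(0.0,1.65,28),-.024,.08)
print("drain start",p[0],p[-1]); d=np.diff(p,axis=0)*100; print(np.round(np.c_[d[:,0],-d[:,1]],2).tolist())
```

```text
[ 0.49390377 -0.21998517  0.09758837] [-1.78564214 -0.71353193 -0.21116517]
targets [[ 0.4986 -0.183 ]
 [ 0.5523 -0.0794]]
[[0.19, -3.86], [-0.13, -0.48], [-0.1, -0.49], [-0.07, -0.49], [-0.04, -0.5], [-0.01, -0.5], [0.02, -0.5], [0.05, -0.49], [0.08, -0.49], [0.1, -0.49], [0.13, -0.48], [0.16, -0.47], [0.19, -0.46], [0.22, -0.45], [0.24, -0.43], [0.27, -0.42], [0.29, -0.4], [0.32, -0.38], [0.34, -0.36], [0.36, -0.34], [0.38, -0.32], [0.4, -0.3], [0.41, -0.27], [0.43, -0.25], [0.44, -0.22], [0.46, -0.2], [0.47, -0.17]]
drain start [0.57581907 0.09140558] [0.47743976 0.01807478]
[[-0.5, -0.08], [-0.51, -0.05], [-0.51, -0.02], [-0.51, 0.02], [-0.51, 0.05], [-0.5, 0.08], [-0.5, 0.11], [-0.49, 0.14], [-0.48, 0.17], [-0.47, 0.2], [-0.46, 0.23], [-0.44, 0.25], [-0.43, 0.28], [-0.41, 0.3], [-0.39, 0.33], [-0.37, 0.35], [-0.35, 0.37], [-0.32, 0.39], [-0.3, 0.41], [-0.27, 0.43], [-0.25, 0.45], [-0.22, 0.46], [-0.19, 0.47], [-0.16, 0.48], [-0.13, 0.49], [-0.1, 0.5], [-0.07, 0.51]]
```

View pics/p1.png

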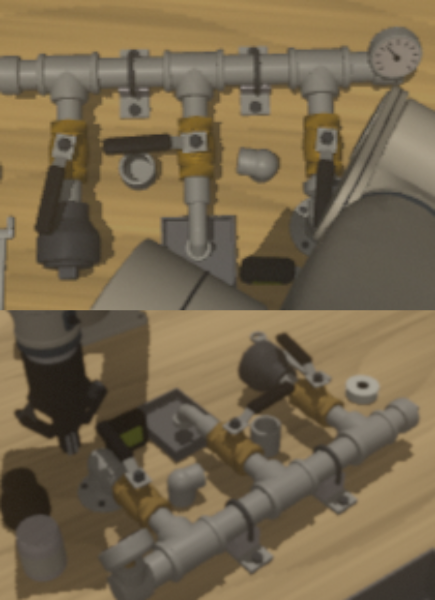

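The top crop shows all levers where they were. The scene crop shows the closed fingertips hanging free on the -y side of the supply lever, so I start pushing.

Request:
{"method": "step_arm", "body": {
  "series": "1 0.1 -1 -0.4 0 0 0; 1 0.1 -1 0 0 0 0; 1 0 -0.9 0 0 0 0; 1 0 -0.9 0 0 0 0; 1 -0.1 -0.5 0 0 0 0; 1 -0.1 -0.5 0 0 0 0; 1 -0.1 -0.5 0 0 0 0; 1 0 -0.5 0 0 0 0; 1 0 -0.5 0 0 0 0; 1 0 -0.5 0 0 0 0"
}}

```text
time_s: 2.7
tcp_pos: [0.4963, -0.1535, 0.1062]
ee_rot: [[1.0, -0.001, -0.0], [-0.001, -1.0, -0.0], [-0.0, 0.0, -1.0]]
contact_force: [-0.5, 0.5, 0.4]
grip_width: 0.0
gripper_force: 0.0
```

Run:
```python
from workcell import arm,grab_frame
import cv2,numpy as np
o=arm.get_obs();print(o["tcp_pos"],o["contact_force"])
a=cv2.resize(grab_frame("top")[130:280,220:430,::-1],(420,300))
b=cv2.resize(grab_frame("scene")[160:280,200:400,::-1],(500,300),interpolation=cv2.INTER_CUBIC)
cv2.imwrite("pics/p2.png",np.vstack([np.pad(a,((0,0),(0,80),(0,0))),b]))
print(arm.get_obs()["tcp_pos"],arm.get_obs()["contact_force"])
```

```text
[ 0.49633977 -0.15347775  0.10618531] [-0.52224598  0.47252868  0.36351704]
[ 0.49628153 -0.15322319  0.10612411] [0.06803806 0.21537647 0.56449072]
```

View pics/p2.png

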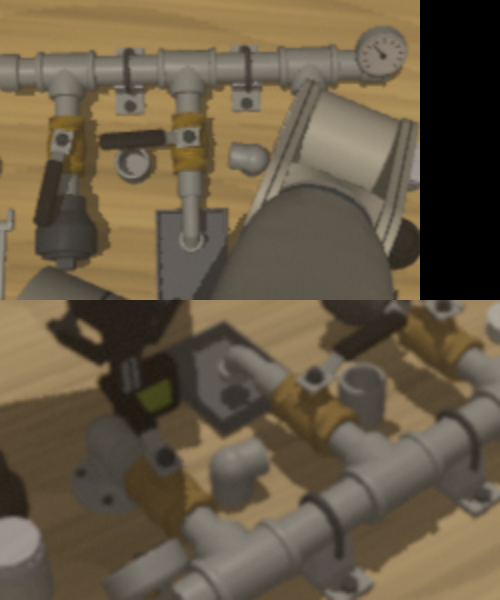

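Run:
```python
from workcell import arm,grab_frame,camera_params
import cv2,numpy as np
o=arm.get_obs();print(o["tcp_pos"],o["contact_force"],o["grip_width"])
im=grab_frame("scene")[:,:,::-1].copy()
p=camera_params("scene");T=np.linalg.inv(p["pose"])
def pr(X):
    c=T[:3,:3]@X+T[:3,3]; return np.array([p["cx"]+p["fx"]*c[0]/-c[2],p["cy"]-p["fy"]*c[1]/-c[2]])
x0,y0,s=215,150,7
a=cv2.resize(im[y0:y0+80,x0:x0+100],None,fx=s,fy=s,interpolation=cv2.INTER_CUBIC)
a=cv2.convertScaleAbs(a,alpha=1.8,beta=20)
def mk(X,c):
    q=((pr(np.array(X))-[x0,y0]+.5)*s).astype(int); cv2.drawMarker(a,tuple(int(v) for v in q),c,0,14,1)
mk(o["tcp_pos"],(0,0,255)); mk([.5785,-.1587,.118],(255,0,0)); mk([.462,-.1588,.122],(0,255,0))
cv2.imwrite("pics/p3.png",a)
```

```text
[ 0.49628153 -0.15322319  0.10612411] [0.06803806 0.21537647 0.56449072] 8.993528652693603e-05
```

View pics/p3.png

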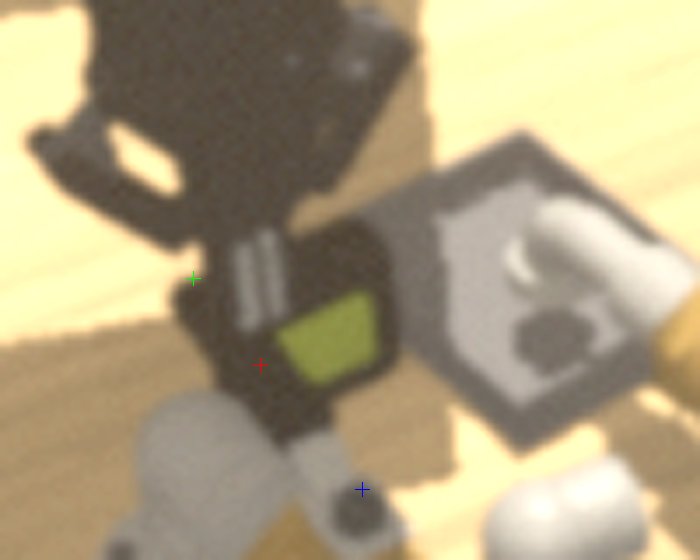

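The crop shows the closed fingertips next to the supply sleeve with their lower end hidden by it. I can't tell whether the lever has turned, so I push a little further and read the force.

Request:
{"method": "step_arm", "body": {
  "series": "1 0.1 -0.5 0.3 0 0 0; 1 0.1 -0.5 0 0 0 0; 1 0.1 -0.5 0 0 0 0"
}}

```text
time_s: 3.1
tcp_pos: [0.4993, -0.1385, 0.1029]
ee_rot: [[1.0, -0.002, -0.001], [-0.002, -1.0, 0.0], [-0.001, -0.0, -1.0]]
contact_force: [0.8, -0.4, -0.2]
grip_width: -0.0001
gripper_force: 0.0
```

Run:
```python
from workcell import arm,grab_frame
import cv2,numpy as np
print(arm.get_obs()["contact_force"],arm.get_obs()["tau"])
f=lambda im:cv2.convertScaleAbs(cv2.resize(im[170:250,205:305],(500,400),interpolation=cv2.INTER_CUBIC),alpha=1.8,beta=20)
a=np.hstack([f(cv2.imread("pics/scene0.png")),f(grab_frame("scene")[:,:,::-1])])
cv2.imwrite("pics/p4.png",cv2.resize(a,(800,320)))
```

```text
[ 0.81500346 -0.44172297 -0.1841234 ] [-9.10390690e-01 -4.80538273e+01 -2.04807436e+01 -7.40220799e-03
 -1.14283024e-02 -1.61980838e-01]
```

View pics/p4.png

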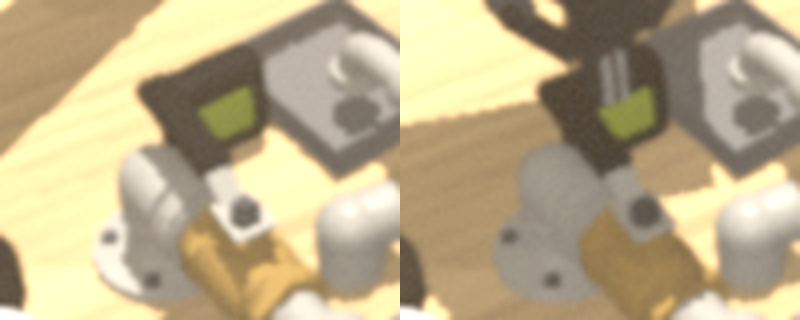

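Run:
```python
from h import *
from workcell import arm
np.set_printoptions(precision=4,suppress=True)
def tri(ut,us):
    A=[];b=[]
    L=[]
    for n,(u,v) in(("top",ut),("scene",us)):
        a=ray(n,u,v,0.);c=ray(n,u,v,.2);L.append((a,(c-a)/np.linalg.norm(c-a)))
    M=np.zeros((3,3));r=np.zeros(3)
    for a,d in L:
        Q=np.eye(3)-np.outer(d,d);M+=Q;r+=Q@a
    X=np.linalg.solve(M,r); return X,[np.linalg.norm((np.eye(3)-np.outer(d,d))@(X-a)) for a,d in L]
t=lambda x,y:(200+(x+.5)/4-.5,140+(y+.5)/4-.5)
s=lambda x,y:(205+(x+.5)/4-.5,170+(y+.5)/4-.5)
print("nut",tri(t(711,227),s(245,212)))
print("tip",tri(t(702,400),s(140,88)))
p=camera_params("scene");T=np.linalg.inv(p["pose"])
c=T[:3,:3]@arm.get_obs()["tcp_pos"]+T[:3,3];print("tcp px",p["cx"]-p["fx"]*c[0]/c[2],p["cy"]+p["fy"]*c[1]/c[2],"seen",s(218,105))
```

```text
nut (array([ 0.58  , -0.1603,  0.1106]), [np.float64(0.0007688788750565504), np.float64(0.0007688788750565967)])
tip (array([ 0.4615, -0.1623,  0.1166]), [np.float64(0.0030871160509998714), np.float64(0.003087116050999782)])
tcp px 258.4365688440076 200.91756456019132 seen (259.125, 195.875)
```

The lever hasn't moved. In both views the pad end sits about 8 px (roughly 20 mm) higher than the reported TCP, so the tip passed over the sleeve. I'll lift, go back, and push lower at z ≈ 0.092, which still clears the 89 mm pipe.

Request:
{"method": "step_arm", "body": {
  "series": "1 0 0 -2 0 0 0; 1 0 0 -2 0 0 0; 1 0 4 0 0 0 0; 1 0 3.7 0 0 0 0; 1 0 0 2 0 0 0; 1 0 0 2 0 0 0; 1 0 0 1.1 0 0 0; 1 0 0 0 0 0 0; 1 0 0 0 0 0 0"
}}

```text
time_s: 3.9
tcp_pos: [0.4989, -0.2153, 0.0918]
ee_rot: [[1.0, -0.001, -0.002], [-0.001, -1.0, 0.001], [-0.002, -0.001, -1.0]]
contact_force: [0.5, -0.2, 0.2]
grip_width: -0.0
gripper_force: 0.0
```

Request:
{"method": "step_arm", "body": {
  "series": "1 0 -1 0 0 0 0; 1 0 -1 0 0 0 0; 1 0 -0.9 0 0 0 0; 1 0 -0.5 0 0 0 0; 1 0 -0.5 0 0 0 0; 1 0 -0.5 0 0 0 0"
}}

```text
time_s: 4.4
tcp_pos: [0.4993, -0.1724, 0.0929]
ee_rot: [[1.0, 0.001, 0.0], [0.001, -1.0, -0.003], [0.0, 0.003, -1.0]]
contact_force: [-3.7, -9.5, 1.7]
grip_width: -0.0
gripper_force: 5.3
```

Request:
{"method": "step_arm", "body": {
  "series": "1 -0.1 -0.5 0 0 0 0; 1 -0.1 -0.5 0 0 0 0; 1 0 -0.5 0 0 0 0; 1 0 -0.5 0 0 0 0; 1 0 -0.5 0 0 0 0; 1 0.1 -0.5 0 0 0 0; 1 0.1 -0.5 0 0 0 0; 1 0.1 -0.5 0 0 0 0; 1 0.1 -0.5 0 0 0 0; 1 0.2 -0.5 0 0 0 0"
}}

```text
time_s: 5.23
tcp_pos: [0.5059, -0.1235, 0.0939]
ee_rot: [[1.0, 0.0, 0.006], [0.0, -1.0, -0.004], [0.006, 0.004, -1.0]]
contact_force: [1.6, -12.8, 2.1]
grip_width: 0.0001
gripper_force: 7.5
```

```bash
cat > k.py <<'E'
import numpy as np,sys
from workcell import arm
o=arm.get_obs();t=o["tcp_pos"][:2]
P=np.array([[.5785,-.1587],[.5605,.0093]][int(sys.argv[1])])
yw=.107;Hx=np.array([np.cos(yw),np.sin(yw)]);Hy=np.array([-Hx[1],Hx[0]])
v=t-P; r=np.linalg.norm(v); a=np.arctan2(-v@Hx,v@Hy); s=[-1,1][int(sys.argv[1])]
print("r",r,"finger angle",a,"lever est", a+s*np.arcsin(.02/r),o["contact_force"])
A=a+s*.06*np.arange(0,27); R=r+(.083-r)*np.minimum(1,np.arange(27)/8)
q=P+R[:,None]*(np.cos(A)[:,None]*Hy-np.sin(A)[:,None]*Hx); d=np.diff(q,axis=0)*100
print([(round(x,2),round(A[i+1]+s*.243,2)) and (round(x,2),round(-y,2),round(A[i+1]+s*.243,2)) for i,(x,y) in enumerate(d)])
E
python3 k.py 0
```

```text
r 0.08065059545816591 finger angle 1.0127668293008958 lever est 0.762168865056569 [  1.60732842 -12.81393313   2.13380796]
[(np.float64(0.2), np.float64(-0.44), np.float64(0.71)), (np.float64(0.23), np.float64(-0.43), np.float64(0.65)), (np.float64(0.25), np.float64(-0.42), np.float64(0.59)), (np.float64(0.28), np.float64(-0.4), np.float64(0.53)), (np.float64(0.3), np.float64(-0.39), np.float64(0.47)), (np.float64(0.33), np.float64(-0.37), np.float64(0.41)), (np.float64(0.35), np.float64(-0.35), np.float64(0.35)), (np.float64(0.37), np.float64(-0.33), np.float64(0.29)), (np.float64(0.41), np.float64(-0.29), np.float64(0.23)), (np.float64(0.42), np.float64(-0.26), np.float64(0.17)), (np.float64(0.44), np.float64(-0.23), np.float64(0.11)), (np.float64(0.45), np.float64(-0.21), np.float64(0.05)), (np.float64(0.46), np.float64(-0.18), np.float64(-0.01)), (np.float64(0.47), np.float64(-0.15), np.float64(-0.07)), (np.float64(0.48), np.float64(-0.12), np.float64(-0.13)), (np.float64(0.49), np.float64(-0.09), np.float64(-0.19)), (np.float64(0.49), np.float64(-0.06), np.float64(-0.25)), (np.float64(0.5), np.float64(-0.03), np.float64(-0.31)), (np.float64(0.5), np.float64(-0.0), np.float64(-0.37)), (np.float64(0.5), np.float64(0.03), np.float64(-0.43)), (np.float64(0.49), np.float64(0.05), np.float64(-0.49)), (np.float64(0.49), np.float64(0.08), np.float64(-0.55)), (np.float64(0.48), np.float64(0.11), np.float64(-0.61)), (np.float64(0.48), np.float64(0.14), np.float64(-0.67)), (np.float64(0.47), np.float64(0.17), np.float64(-0.73)), (np.float64(0.46), np.float64(0.2), np.float64(-0.79))]
```

Pushing well; on along the arc.

Request:
{"method": "step_arm", "body": {
  "series": "1 0.2 -0.45 0 0 0 0; 1 0.25 -0.45 0 0 0 0; 1 0.25 -0.4 0 0 0 0; 1 0.3 -0.4 0 0 0 0; 1 0.3 -0.4 0 0 0 0; 1 0.35 -0.35 0 0 0 0; 1 0.35 -0.35 0 0 0 0; 1 0.4 -0.3 0 0 0 0; 1 0.4 -0.3 0 0 0 0; 1 0.4 -0.25 0 0 0 0"
}}

```text
time_s: 6.07
tcp_pos: [0.5332, -0.0854, 0.092]
ee_rot: [[1.0, 0.0, -0.004], [0.0, -1.0, -0.001], [-0.004, 0.001, -1.0]]
contact_force: [-5.7, -7.8, -1.6]
grip_width: -0.0004
gripper_force: 4.0
```

Request:
{"method": "step_arm", "body": {
  "series": "1 0.4 -0.2 0 0 0 0; 1 0.3 -0.1 0 0 0 0; 1 0 0 0 0 0 0"
}}

```text
time_s: 6.32
tcp_pos: [0.5406, -0.082, 0.0919]
ee_rot: [[1.0, 0.0, -0.004], [0.0, -1.0, -0.001], [-0.004, 0.001, -1.0]]
contact_force: [-4.8, -4.4, -1.8]
grip_width: 0.0001
gripper_force: 2.4
```

```bash
python3 k.py 0|head -1
```

```text
r 0.0855343433785727 finger angle 0.3514749365265766 lever est 0.11546586137048107 [-4.75661556 -4.44710263 -1.77234665]
```

Push in small rows until the stop shows in the force.

Request:
{"method": "step_arm", "body": {
  "series": "1 0.3 0 0 0 0 0; 1 0.3 0 0 0 0 0; 1 0 0 0 0 0 0"
}}

```text
time_s: 6.57
tcp_pos: [0.5455, -0.0808, 0.0918]
ee_rot: [[1.0, -0.0, -0.006], [-0.0, -1.0, 0.001], [-0.006, -0.001, -1.0]]
contact_force: [-6.5, 3.6, 0.8]
grip_width: -0.0003
gripper_force: 3.1
```

Request:
{"method": "step_arm", "body": {
  "series": "1 0.2 0 0 0 0 0; 1 0.2 0 0 0 0 0; 1 0 0 0 0 0 0"
}}

```text
time_s: 6.82
tcp_pos: [0.5492, -0.0805, 0.0917]
ee_rot: [[1.0, -0.0, -0.007], [-0.0, -1.0, 0.002], [-0.007, -0.002, -1.0]]
contact_force: [-7.8, 4.5, 2.3]
grip_width: 0.0
gripper_force: 3.4
```

Request:
{"method": "step_arm", "body": {
  "series": "1 0.2 0 0 0 0 0; 1 0.2 0 0 0 0 0; 1 0 0 0 0 0 0"
}}

```text
time_s: 7.07
tcp_pos: [0.5498, -0.0804, 0.0913]
ee_rot: [[1.0, 0.0, -0.013], [0.0, -1.0, 0.002], [-0.013, -0.002, -1.0]]
contact_force: [-18.3, 2.3, 9.6]
grip_width: 0.0003
gripper_force: 8.5
```

Request:
{"method": "step_arm", "body": {
  "series": "1 0.2 0 0 0 0 0; 1 0.1 0 0 0 0 0; 1 0 0 0 0 0 0"
}}

```text
time_s: 7.32
tcp_pos: [0.5499, -0.0803, 0.0912]
ee_rot: [[1.0, 0.0, -0.019], [0.0, -1.0, 0.003], [-0.019, -0.003, -1.0]]
contact_force: [-26.9, 2.0, 18.2]
grip_width: 0.0001
gripper_force: 13.2
```

Request:
{"method": "step_arm", "body": {
  "series": "1 -1.5 0 0 0 0 0; 1 -1.5 0 0 0 0 0; 1 0 0 -3.5 0 0 0; 1 0 0 -3.5 0 0 0; 1 1.5 -3.5 0 0 0 0; 1 1.5 -3.5 0 0 0 0; 1 1.5 -3.5 0 0 0 0; 1 1.5 -3.4 0 0 0 0; 1 1.5 -3.4 0 0 0 0; 1 0 0 0 0 0 0"
}}

```text
time_s: 8.15
tcp_pos: [0.6071, 0.0969, 0.1632]
ee_rot: [[1.0, 0.003, 0.004], [0.003, -1.0, 0.002], [0.004, -0.002, -1.0]]
contact_force: [0.1, -0.3, -0.3]
grip_width: -0.0003
gripper_force: 0.0
```

Run:
```python
from workcell import arm,grab_frame
import cv2,numpy as np
o=arm.get_obs();print(o["tcp_pos"],o["contact_force"])
f=lambda im,y,x:cv2.convertScaleAbs(cv2.resize(im[y:y+120,x:x+200,::-1],(500,300),interpolation=cv2.INTER_CUBIC),alpha=1.6,beta=10)
cv2.imwrite("pics/p5.png",np.vstack([f(grab_frame("top"),150,220),f(grab_frame("scene"),150,215)]))
```

```text
[0.60708138 0.09691069 0.16321326] [ 0.08888471 -0.3037117  -0.27625532]
```

View pics/p5.png

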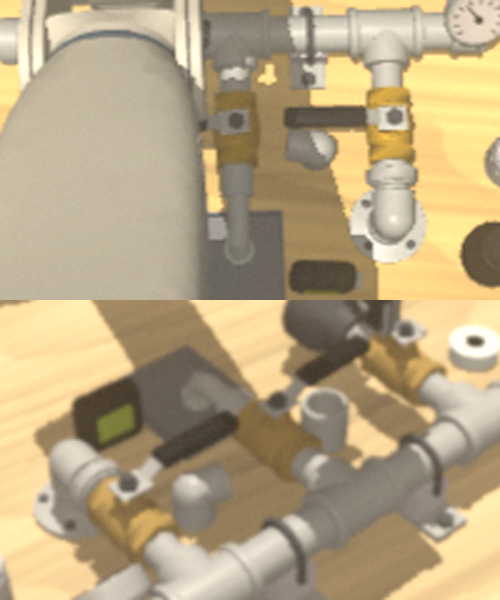

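The supply lever is now square across its pipe (nut at 393,117, sleeve pointing left in the top crop). The drain lever is still closed, so I go down behind it and push it open.

Request:
{"method": "step_arm", "body": {
  "series": "1 0 0 2.5 0 0 0; 1 0 0 2.5 0 0 0; 1 0 0 2.1 0 0 0; 1 0 0.3 0 0 0 0; 1 -1 0.2 0 0 0 0; 1 -1 0 0 0 0 0; 1 -0.9 0 0 0 0 0; 1 -0.5 0 0 0 0 0; 1 -0.5 0 0 0 0 0; 1 -0.5 0 0 0 0 0"
}}

```text
time_s: 9.08
tcp_pos: [0.5646, 0.0857, 0.0936]
ee_rot: [[1.0, -0.001, 0.01], [-0.001, -1.0, 0.001], [0.01, -0.001, -1.0]]
contact_force: [11.9, -3.0, -4.9]
grip_width: 0.0002
gripper_force: 5.2
```

```bash
python3 k.py 1 | sed 's/np.float64//g'
```

```text
r 0.07647743453886477 finger angle -0.16010100771650734 lever est 0.10449053625885216 [11.91324016 -2.99083635 -4.8937116 ]
[((-0.46), (-0.09), (0.14)), ((-0.47), (-0.06), (0.2)), ((-0.48), (-0.04), (0.26)), ((-0.48), (-0.01), (0.32)), ((-0.49), (0.02), (0.38)), ((-0.49), (0.05), (0.44)), ((-0.49), (0.09), (0.5)), ((-0.49), (0.12), (0.56)), ((-0.45), (0.22), (0.62)), ((-0.43), (0.25), (0.68)), ((-0.42), (0.27), (0.74)), ((-0.4), (0.3), (0.8)), ((-0.38), (0.32), (0.86)), ((-0.36), (0.34), (0.92)), ((-0.34), (0.36), (0.98)), ((-0.32), (0.38), (1.04)), ((-0.29), (0.4), (1.1)), ((-0.27), (0.42), (1.16)), ((-0.24), (0.43), (1.22)), ((-0.22), (0.45), (1.28)), ((-0.19), (0.46), (1.34)), ((-0.16), (0.47), (1.4)), ((-0.13), (0.48), (1.46)), ((-0.11), (0.49), (1.52)), ((-0.08), (0.49), (1.58)), ((-0.05), (0.5), (1.64))]
```

Request:
{"method": "step_arm", "body": {
  "series": "1 -0.45 -0.1 0 0 0 0; 1 -0.45 -0.1 0 0 0 0; 1 -0.5 -0.05 0 0 0 0; 1 -0.5 0 0 0 0 0; 1 -0.5 0 0 0 0 0; 1 -0.5 0.05 0 0 0 0; 1 -0.5 0.1 0 0 0 0; 1 -0.5 0.1 0 0 0 0; 1 -0.45 0.2 0 0 0 0; 1 -0.45 0.25 0 0 0 0"
}}

```text
time_s: 9.92
tcp_pos: [0.5179, 0.082, 0.0945]
ee_rot: [[1.0, -0.001, 0.013], [-0.001, -1.0, 0.002], [0.013, -0.002, -1.0]]
contact_force: [11.1, 2.0, 3.0]
grip_width: -0.0002
gripper_force: 4.4
```

Request:
{"method": "step_arm", "body": {
  "series": "1 -0.4 0.25 0 0 0 0; 1 -0.4 0.3 0 0 0 0; 1 -0.4 0.3 0 0 0 0; 1 -0.35 0.35 0 0 0 0; 1 -0.35 0.35 0 0 0 0; 1 -0.3 0.4 0 0 0 0; 1 -0.3 0.4 0 0 0 0; 1 -0.25 0.4 0 0 0 0; 1 -0.25 0.45 0 0 0 0; 1 -0.2 0.45 0 0 0 0"
}}

```text
time_s: 10.75
tcp_pos: [0.4854, 0.0457, 0.0944]
ee_rot: [[1.0, -0.002, 0.012], [-0.002, -1.0, 0.002], [0.012, -0.002, -1.0]]
contact_force: [6.4, 6.8, 7.8]
grip_width: 0.0003
gripper_force: 5.8
```

```bash
python3 k.py 1 | sed 's/np.float64//g'|cut -c1-300
```

```text
r 0.08349035316918027 finger angle 1.012254922119588 lever est 1.2541558438967302 [6.35588401 6.81807537 7.78153991]
[((-0.2), (0.46), (1.32)), ((-0.17), (0.47), (1.38)), ((-0.14), (0.48), (1.44)), ((-0.11), (0.49), (1.5)), ((-0.08), (0.49), (1.56)), ((-0.05), (0.5), (1.62)), ((-0.02), (0.5), (1.68)), ((0.01), (0.5), (1.74)), ((0.03), (0.5), (1.8)), ((0.06), (0.49), (1.86)), ((0.09), (0.49), (1.92)), ((0.12), (0.4
```

Request:
{"method": "step_arm", "body": {
  "series": "1 -0.2 0.45 0 0 0 0; 1 -0.2 0.45 0 0 0 0; 1 -0.15 0.45 0 0 0 0; 1 -0.1 0.4 0 0 0 0; 1 -0.1 0.3 0 0 0 0; 1 0 0.2 0 0 0 0; 1 0 0 0 0 0 0"
}}

```text
time_s: 11.33
tcp_pos: [0.4773, 0.023, 0.0943]
ee_rot: [[1.0, -0.002, 0.01], [-0.002, -1.0, 0.001], [0.01, -0.001, -1.0]]
contact_force: [5.2, 5.6, 10.0]
grip_width: 0.0002
gripper_force: 8.5
```

Request:
{"method": "step_arm", "body": {
  "series": "1 0 0.2 0 0 0 0; 1 0 0.2 0 0 0 0; 1 0 0 0 0 0 0"
}}

```text
time_s: 11.58
tcp_pos: [0.477, 0.0192, 0.0943]
ee_rot: [[1.0, -0.001, 0.01], [-0.001, -1.0, 0.002], [0.01, -0.002, -1.0]]
contact_force: [3.5, 7.1, 10.9]
grip_width: 0.0002
gripper_force: 10.3
```

Request:
{"method": "step_arm", "body": {
  "series": "1 0 0.2 0 0 0 0; 1 0 0.2 0 0 0 0; 1 0 0 0 0 0 0"
}}

```text
time_s: 11.83
tcp_pos: [0.4767, 0.016, 0.0942]
ee_rot: [[1.0, -0.002, 0.009], [-0.002, -1.0, 0.003], [0.009, -0.003, -1.0]]
contact_force: [4.0, 12.4, 11.5]
grip_width: -0.0001
gripper_force: 12.8
```

Request:
{"method": "step_arm", "body": {
  "series": "1 0 0.2 0 0 0 0; 1 0 0 0 0 0 0"
}}

```text
time_s: 12.0
tcp_pos: [0.4768, 0.0156, 0.0942]
ee_rot: [[1.0, -0.003, 0.009], [-0.003, -1.0, 0.005], [0.009, -0.005, -1.0]]
contact_force: [3.9, 24.4, 11.7]
grip_width: 0.0
gripper_force: 17.2
```

Stop reached (24 N with no movement). I back off, lift and check.

Request:
{"method": "step_arm", "body": {
  "series": "1 0 -1.5 0 0 0 0; 1 0 -1.5 0 0 0 0; 1 0 0 -3.5 0 0 0; 1 0 0 -3.5 0 0 0; 1 0 0 -3.5 0 0 0; 1 -3.5 0 0 0 0 0; 1 -3.5 0 0 0 0 0; 1 0 4 0 0 0 0; 1 0 4 0 0 0 0; 1 0 4 0 0 0 0"
}}

```text
time_s: 12.83
tcp_pos: [0.4023, -0.0781, 0.1976]
ee_rot: [[1.0, 0.002, 0.003], [0.002, -1.0, -0.001], [0.003, 0.001, -1.0]]
contact_force: [0.7, 0.1, 0.4]
grip_width: -0.0
gripper_force: 0.0
```

Request:
{"method": "step_arm", "body": {
  "series": "1 0 4 0 0 0 0; 1 0 4 0 0 0 0; 1 0 4 0 0 0 0; 1 0 4 0 0 0 0; 1 0 4 0 0 0 0; 1 0 4 0 0 0 0; 1 0 4 0 0 0 0; 1 0 4 0 0 0 0; 1 0 0 0 0 0 0; 1 0 0 0 0 0 0"
}}

```text
time_s: 13.67
tcp_pos: [0.4021, -0.3994, 0.197]
ee_rot: [[1.0, -0.004, 0.001], [-0.004, -1.0, -0.001], [0.001, 0.001, -1.0]]
contact_force: [0.1, 0.5, -0.3]
grip_width: 0.0001
gripper_force: 0.0
```

Run:
```python
from workcell import arm,grab_frame
import cv2
o=arm.get_obs();print(o["tcp_pos"],o["contact_force"],o["dq"].round(3) if hasattr(o["dq"],"round") else o["dq"])
im=grab_frame("top")[:,:,::-1];cv2.imwrite("pics/top9.png",im)
cv2.imwrite("pics/p6.png",cv2.resize(im[140:290,200:400],None,fx=4,fy=4,interpolation=cv2.INTER_CUBIC))
```

```text
[ 0.40206175 -0.39937296  0.19696182] [ 0.12252106  0.52844785 -0.31912433] [ 0.04  -0.02   0.048  0.005  0.006  0.009]
```

View pics/p6.png

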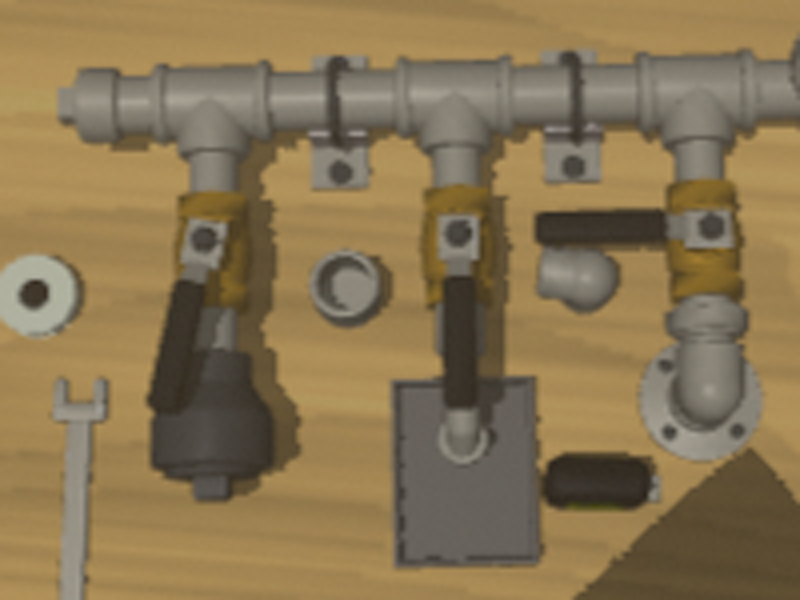

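The supply lever is square across its pipe (tip at 538,228) and the drain lever is in line with its pipe (tip at 461,405). The test lever and the loose items in view are unmoved.

```bash
python3 -c "
from workcell import arm
print(arm.hand_in())"
```

```text
the job is handed in; nothing more can be done
None
```

I pushed the supply valve fully closed, then the drain valve fully open, each to its stop; the last top picture shows the test valve's lever and the loose items in view unmoved, and the job is handed in (no verdict returned).

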